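# Close up the stacked lunch box in its packing stand

## Robot

A 7-joint arm with a two-finger parallel gripper is mounted at the origin on the work surface. World frame = base frame: x ahead of the robot, y to its left, z up, the work surface at z = 0. Lengths are in m, angles in rad, forces in N, time in s.
With the tool pointing down it reaches from about 0.425 to 0.875 m from the base axis. Payload 4.7 kg.
Tool frame: the origin (TCP) lies midway between the tips of the shut fingers; the grasp point (between the pads) lies 19 mm behind it; z points along the fingers, y is the line along which they close (so a half turn about z gives the same grasp; the last joint's range is limited). The gripper opens to 85 mm and grips with 20 to 120 N. Pads are 22 mm wide; open, the fingers measure 114 mm over their backs; the gripper's body (76 mm by 85 mm) begins 54 mm behind the grasp point. The pads swing forward as they close: fully open they stand 13 mm farther back than shut.
Start: joints at [-1.28, 0.321, -0.07, 1.45, 0.023, 1.371, -0.057], TCP at [0.178, 0.625, 0.231] pointing down, gripper open.
Joint ranges: [-2.86, 2.86], [-0.3, 2.09], [-1.38, 1.24], [0.06, 2.45], [-1.56, 4.7], [0.09, 2.05], [-2.69, 2.69]. Speed limits (rad/s): [2.57, 2.57, 3.14, 3.14, 3.14, 3.14, 3.14].

## Interface

Orientations are given as [roll, pitch, yaw] about the fixed x, y, z axes, in that order (R = Rz(yaw) Ry(pitch) Rx(roll)).
In Python, from plant import env, eyes gives the robot as it stands.
- The arm moves only by the shell command python3 -m crank 'ROWS' [FORCE]. ROWS is JSON, a list of rows, each a list of 3 entries, a list of its own where there are three numbers: the shift along the world's x, y, z in m, then the turn, a rotation vector about the world's x, y, z in degrees, then the finger opening in m, from 0 to 0.0854. In form: [[[dx, dy, dz], [rx, ry, rz], claw], ...]. A call has 1 to 12 rows; each row shifts and turns the commanded pose from where the row before left it; what a row does not reach is not made up. A row lasts 1/8 s, in which the tool goes at most 62.5 mm and 10.7 degrees, less where a joint would pass 70% of its speed; a pose out of reach is approached as far as the arm can. A call with a gripper value outside its range is refused whole. The fingers move at their own pace and stop on an object; FORCE is the grip in N (left out, the last holds). Time passes only in rows, so rows that do not move let the fingers close. It gives the time, the measured TCP pose, the force, the opening and the grip force at its end, in the units of the state.
- env.get_obs(): the state, without advancing time (a new reading comes with each control period).
- eyes.get_image(name): name is "scene" or "top" or "wrist"; returns the picture (400x640x3 uint8, blue, green, red); there is no depth.
- eyes.calibration(name): a dict with "fx", "fy", "cx", "cy" (pixels), "R" (3x3) and "t" (3): a world point X has camera coordinates R X + t; the wrist camera has in their place "hand_eye" (4x4, takes a point from camera to tool coordinates, whose origin is the TCP and whose axes are the flange's). Camera axes: x right, y down, z forward; pixel columns grow to the right and rows downward; lengths in m; the calibration is good to about 2 mm. A picture is of the moment at which its call begins: read the wrist's pose just before it. calibration takes no time and is no camera call.
- env.job_done(): hands the job in; it is judged then, once.
The state is a dict: "time": time; "joints": joint angles; "dq": joint speeds; "tau": joint torques, N m; "eef_pos": TCP position; "eef_rot": TCP orientation; "force": force on the tool from outside, world axes, zero at the start; "torque": the same for the moment, N m; "grip_width": opening from 0.0 (shut) to 1.0 (fully open); "grasp_force": force on a finger pad.
Only numpy, scipy, OpenCV 4.12 (cv2) and the standard library are available. Lean on these libraries where they do the work, as an engineer would, in place of code of your own. Each camera call takes 0.05 s, during which the arm holds its last target. There are 200 camera calls.

## Task

Finish putting the lunch box together in the wooden packing stand, where its deep bottom box already waits: first set the matching shallow steel tray squarely on top of the bottom box between the corner posts, let go of it, and then set the wooden lid with the grip bar on the tray, right way up. Set them down rather than dropping them, and leave the bottom box in the stand.

Things in the scene. Friction and masses are not known exactly. Their poses are not given: they have to be found in the camera images.
- stand: Fixed wooden stand: base plate 100 x 138 x 12 mm (x, y, z), four L-shaped corner posts round a pocket 72 (x) x 110 mm (y) inside, its floor at z = 12 mm. Posts are straight to z = 112 mm, then lips flare outward to 125 mm; plates 6 mm thick. Between the posts each long side has an 86 mm gap for fingers. Origin: centre of the base's underside, on the counter; z up, y along the pocket's long side.
- bottom: Deep open steel box, 58 x 96 x 50 mm (x, y, z), walls 4 mm, standing loose in the stand's pocket with about 7 mm of play on every side; its rim is 62 mm above the counter. Origin: centre of its underside. z up, y along its long side.
- tray: Open steel tray 58 x 96 x 32 mm (x, y, z), walls and flat bottom 4 mm, a wall across its middle making two compartments; 0.14 kg, loose on the counter, open side up. Gripped across its 58 mm width; may be set either way round; rests flat on the bottom box's rim, no interlock. Not the larger undivided tray or the round tin. Origin: centre of its underside; z up, y along its long side.
- lid: Flat light wooden lid: slab 58 x 96 x 10 mm (x, y, z) with a grip bar 14 (x) x 60 (y) x 22 mm high on the middle of its top, 32 mm in all; 0.10 kg, loose on the counter, bar up. May be set either way round; rests flat on the tray's rim, no interlock. Not the plain square board. Origin: centre of the slab's underside; z up, y along its long side and the bar.
Not all that is in view belongs to the job. What is shaped like the bottom but blue or purple is not meant.

How it is judged:
By the outcome, as a careful person would: the job done as asked, in the order asked, and still so for the second after the job is handed in, with the robot touching nothing.
It also fails if it takes over 59 s, if anything falls off the work surface, if the arm or the gripper's body presses on something with over 40 N, if the wrist force passes 120 N, or if a joint passes its speed limit or range.

## Working session

There is one attempt and no reset: what is moved stays moved. The work goes in short steps, Python scripts to look and compute and a shell command to move; the robot and the scene stay as the last step left them, time stands still between calls to the robot, and variables do not carry over. Pictures are saved under pics/ and viewed, at most 10 in all, crops included, and the job is handed in when it is done.

```bash
mkdir -p pics; ls
python3 - <<'E'
from plant import env, eyes
import cv2
for n in("scene","top"):
    cv2.imwrite(f"pics/{n}0.png",eyes.get_image(n))
    c=eyes.calibration(n);print(n,c)
o=env.get_obs();print(o["time"],o["eef_pos"],o["eef_rot"],o["force"],o["grip_width"])
print(eyes.calibration("wrist"))
E
```

```text
pics
scene {'fx': 384.6713899759922, 'fy': 384.6713899759922, 'cx': 317.659711577816, 'cy': 201.2843798961713, 'R': array([[-0.36338543,  0.93135527, -0.0229869 ],
       [ 0.59960229,  0.21491921, -0.77090002],
       [-0.71304146, -0.29391683, -0.63654125]]), 't': array([ 0.19676347, -0.23145262,  1.31746527])}
top {'fx': 450.0696321108365, 'fy': 450.0696321108365, 'cx': 320.0587853510796, 'cy': 196.1184778723244, 'R': array([[-0.02456756, -0.99968478, -0.00517539],
       [-0.99388226,  0.02498191, -0.10758236],
       [ 0.10767774,  0.00250069, -0.99418271]]), 't': array([-0.03519398,  0.41734783,  1.28670239])}
0.1 [0.177535   0.62478967 0.23033108] [-3.13987434e+00  8.67420517e-05  2.86482908e+00] [-0.12616723 -0.30115778 -0.59993213] 1.0031420600940704
{'fx': 302.88432436837365, 'fy': 302.88432436837365, 'cx': 320.2365158185149, 'cy': 196.638303749729, 'hand_eye': array([[-3.63030507e-04, -9.53942340e-01, -2.99989799e-01,
         7.65022592e-02],
       [ 9.99999733e-01, -5.36770157e-04,  4.96741457e-04,
         2.10961031e-04],
       [-6.34888279e-04, -2.99989539e-01,  9.53942280e-01,
        -1.41207329e-01],
       [ 0.00000000e+00,  0.00000000e+00,  0.00000000e+00,
         1.00000000e+00]])}
```

View pics/scene0.png

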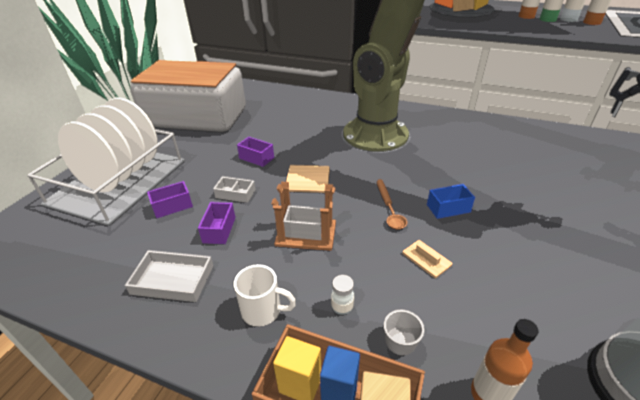

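View pics/top0.png

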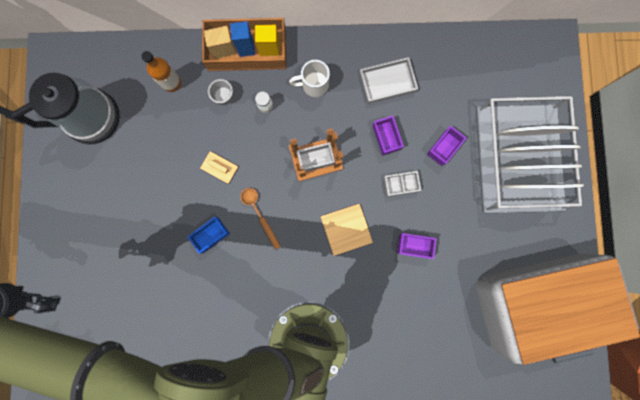

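The scene: the robot base is at top px (310,340), with x running up the image and y to the left. Possible trays:
- divided steel tray, top px (403,183)
- larger undivided tray (389,80)
- round tin (220,92)
- purple boxes (388,135), (447,145) and (417,245), and blue box (208,235)

Possible lids:
- slab with bar (219,167)
- plain square board (346,229)

The stand is at (317,155). I choose the tray at (403,183) and the lid at (219,167), and will check both in one crop.

```bash
cat > h.py <<'E'
from plant import env, eyes
import cv2, numpy as np
from scipy.spatial.transform import Rotation as Ro
def cam(n):
    c=eyes.calibration(n)
    K=np.array([[c["fx"],0,c["cx"]],[0,c["fy"],c["cy"]],[0,0,1]])
    if n=="wrist":
        o=env.get_obs(); T=np.eye(4);T[:3,:3]=Ro.from_euler("xyz",o["eef_rot"]).as_matrix();T[:3,3]=o["eef_pos"]
        W=T@c["hand_eye"]; return K,W[:3,:3].T,-W[:3,:3].T@W[:3,3]
    return K,c["R"],c["t"]
def ray(C,px,z):
    K,R,t=C; px=np.atleast_2d(np.float64(px)); o=-R.T@t
    d=np.c_[px,np.ones(len(px))]@np.linalg.inv(K).T@R
    return o+d*((z-o[2])/d[:,2])[:,None]
def rect(C,mask,seed,z):
    """contour of mask nearest seed, cast on plane z, min area rect: centre, sizes(mm), long-axis angle deg"""
    cs,_=cv2.findContours(mask,cv2.RETR_EXTERNAL,cv2.CHAIN_APPROX_NONE)
    cs=[c for c in cs if cv2.contourArea(c)>60]
    c=max(cs,key=lambda c:cv2.pointPolygonTest(c,tuple(map(float,seed)),True))
    P=ray(C,c[:,0,:],z)[:,:2]
    (x,y),(w,h),a=cv2.minAreaRect(np.float32(P*1000))
    if w>h: w,h,a=h,w,a+90
    a=(a+90)%180   # long axis direction, from x
    return np.round([x,y],1),np.round([w,h],1),round(a if a<=90 else a-180,1),cv2.boundingRect(c)
E
python3 - <<'E'
from h import *
C=cam("top");im=eyes.get_image("top");h=cv2.cvtColor(im,cv2.COLOR_BGR2HSV)
H,S,V=cv2.split(h)
for p in((403,183),(395,173),(219,160),(225,178),(317,155),(296,160),(260,140)):print(p,h[p[1],p[0]])
steel=np.uint8((S<40)&(V>120))*255; steel=cv2.morphologyEx(steel,cv2.MORPH_CLOSE,np.ones((5,5)))
wood=np.uint8((H<30)&(S>60)&(V>110))*255
brown=np.uint8((H<20)&(S>90)&(V>60))*255;brown=cv2.morphologyEx(brown,cv2.MORPH_CLOSE,np.ones((7,7)))
print("tray",rect(C,steel,(403,183),.032)); print("lid",rect(C,wood,(219,160),.010))
print("stand",rect(C,brown,(317,155),.012));print("stand px on z",ray(C,[(317,155)],.06))
a=cv2.resize(im[110:215,180:440],None,fx=3,fy=3,interpolation=3);cv2.imwrite("pics/crop1.png",a)
E
```

```text
(403, 183) [ 75   3 199]
(395, 173) [110   6 132]
(219, 160) [ 20 110 241]
(225, 178) [ 25  90 245]
(317, 155) [135   2 220]
(296, 160) [ 13 154 195]
(260, 140) [106  21 131]
tray (array([342.7,  -4.4]), array([ 980. , 1666.8]), 88.8, (14, 56, 597, 344))
lid (array([512.1, 252. ]), array([61.3, 99.4]), 59.9, (200, 151, 38, 33))
stand (array([542.8, -37.6]), array([126.2, 147.8]), -75.7, (289, 129, 54, 52))
stand px on z [[ 0.53045623 -0.03982221  0.06      ]]
```

View pics/crop1.png

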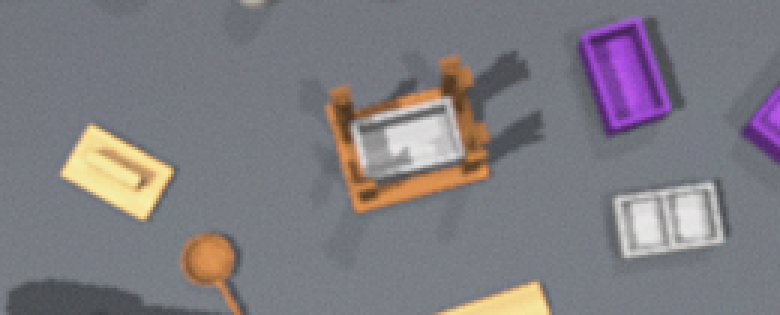

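The crop confirms it: the divided two-compartment steel tray is at top px (403,183) and the lid with its bar at (219,167). The stand, with the steel box in it, is at (317,155). The steel threshold needs tightening.

```bash
python3 - <<'E'
from h import *
C=cam("top");im=eyes.get_image("top");H,S,V=cv2.split(cv2.cvtColor(im,cv2.COLOR_BGR2HSV))
steel=np.uint8((S<30)&(V>165))*255; steel=cv2.morphologyEx(steel,cv2.MORPH_CLOSE,np.ones((5,5)))
print("tray",rect(C,steel,(403,183),.032));print("bottom",rect(C,steel,(317,155),.062))
E
python3 -m crank '[[[0.05,-0.035,0.01],[0,0,0],0.0854],[[0.05,-0.035,0.02],[0,0,0],0.0854],[[0.05,-0.035,0.02],[0,0,0],0.0854],[[0.045,-0.043,0.02],[0,0,0],0.0854],[[0.04,-0.045,0.02],[0,0,0],0.0854],[[0.02,-0.05,0.02],[0,0,0],0.0854],[[0.0,-0.055,0.0],[0,0,0],0.0854],[[0,-0.055,0],[0,0,0],0.0854],[[0,-0.0,0],[0,0,0],0.0854]]' 60
```

```text
tray (array([ 448. , -284.6]), array([59.3, 97.6]), -82.9, (385, 171, 36, 25))
bottom (array([527.5, -34.7]), array([58.8, 96.9]), -77.7, (297, 143, 37, 25))
time: 1.32
eef_pos: [0.4288, 0.2718, 0.34]
eef_rot: [3.141, 0.001, 2.857]
force: [0.3, -0.3, -0.9]
grip_width: 0.996
grasp_force: 0.0
```

Tray 59x98 and bottom 59x97 match the given sizes. I'll view the lid from here, then pass over the stand.

```bash
cat >> h.py <<'E'
def masks(im):
    H,S,V=cv2.split(cv2.cvtColor(im,cv2.COLOR_BGR2HSV))
    steel=cv2.morphologyEx(np.uint8((S<30)&(V>165))*255,cv2.MORPH_CLOSE,np.ones((7,7)))
    wood=np.uint8((H<30)&(S>60)&(V>110))*255
    return steel,wood
def px(C,X):
    K,R,t=C; q=K@(R@np.array(X)+t); return q[:2]/q[2]
E
python3 - <<'E'
from h import *
C=cam("wrist");im=eyes.get_image("wrist");cv2.imwrite("pics/w1.png",im)
s=px(C,(.512,.252,.01));print(s);print(rect(C,masks(im)[1],s,.010))
E
python3 -m crank '[[[0.015,-0.04,0.0],[0,0,-8],0.0854],[[0.015,-0.04,0.0],[0,0,-8],0.0854],[[0.02,-0.04,0.0],[0,0,-8],0.0854],[[0.02,-0.04,0],[0,0,-8],0.0854],[[0.02,-0.04,0],[0,0,-8],0.0854],[[0.01,-0.04,0],[0,0,-8],0.0854],[[0,-0.04,0],[0,0,-8],0.0854],[[0,-0.027,0],[0,0,-5.4],0.0854],[[0,0,0],[0,0,0],0.0854],[[0,0,0],[0,0,0],0.0854]]'
python3 - <<'E'
from h import *
C=cam("wrist");im=eyes.get_image("wrist");cv2.imwrite("pics/w2.png",im)
s=px(C,(.5275,-.0347,.062));print(s);print(rect(C,masks(im)[0],s,.062))
E
```

```text
[322.47705038 204.30368685]
(array([513.6, 256.3]), array([60.1, 96.8]), 59.7, (293, 181, 66, 46))
time: 2.62
eef_pos: [0.5277, -0.028, 0.3388]
eef_rot: [-3.141, -0.001, 1.797]
force: [-0.6, 0.7, -0.6]
grip_width: 0.998
grasp_force: 0.0
[318.7570652  164.10759854]
(array([530.2, -32.6]), array([57.7, 93.3]), -77.1, (301, 129, 41, 67))
```

View pics/w2.png

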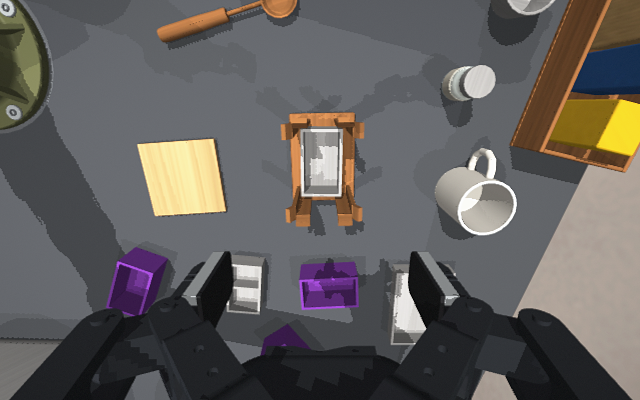

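The wrist view shows the stand at (322,170) with the steel box centred in its pocket at (321,162), and the tray near (245,283). The lid from the wrist agrees with the top view to 4 mm. Next I go over the tray.

```bash
python3 -m crank '[[[-0.01,-0.045,0],[0,0,-1],0.0854],[[-0.01,-0.045,0],[0,0,-1],0.0854],[[-0.015,-0.045,-0.02],[0,0,-1],0.0854],[[-0.015,-0.045,-0.03],[0,0,-1],0.0854],[[-0.015,-0.045,-0.04],[0,0,-1],0.0854],[[-0.015,-0.032,-0.04],[0,0,-0.8],0.0854],[[0,0,-0.01],[0,0,0],0.0854],[[0,0,0],[0,0,0],0.0854],[[0,0,0],[0,0,0],0.0854]]'
python3 - <<'E'
from h import *
C=cam("wrist");im=eyes.get_image("wrist");cv2.imwrite("pics/w3.png",im)
s=px(C,(.448,-.2846,.032));print(s);print(rect(C,masks(im)[0],s,.032))
E
```

```text
time: 3.8
eef_pos: [0.4494, -0.2858, 0.2002]
eef_rot: [3.14, 0.001, 1.696]
force: [0.7, 0.5, -0.0]
grip_width: 0.996
grasp_force: 0.0
[318.46447125 176.87171655]
(array([ 450.6, -282.8]), array([58.4, 95.8]), -82.6, (292, 129, 59, 90))
```

View pics/w3.png

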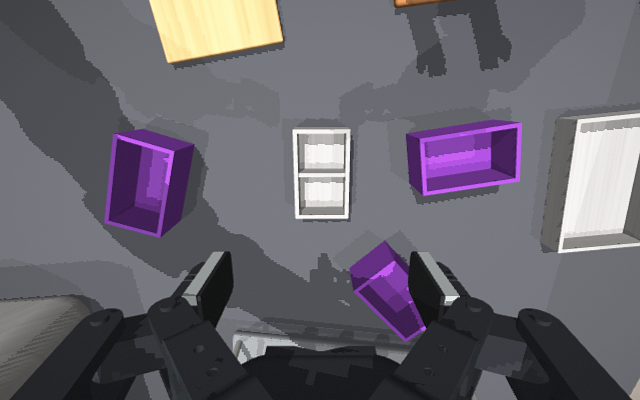

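The tray measures 58x96 at (450.6, -282.8), at px (321,173), with clear counter for the fingers on both sides. Going down to grip it.

```bash
python3 -m crank '[[[0.001,0.003,-0.045],[0,0,0.2],0.0854],[[0,0,-0.05],[0,0,0],0.0854],[[0,0,-0.045],[0,0,0],0.0854],[[0,0,-0.03],[0,0,0],0.0854],[[0,0,-0.018],[0,0,0],0.0854],[[0,0,-0.006],[0,0,0],0.0854],[[0,0,0],[0,0,0],0.0854],[[0,0,0],[0,0,0],0.04],[[0,0,0],[0,0,0],0.04],[[0,0,0],[0,0,0],0.04],[[0,0,0],[0,0,0],0.04],[[0,0,0],[0,0,0],0.04]]' 50
```

```text
time: 5.35
eef_pos: [0.4495, -0.2848, 0.0064]
eef_rot: [3.139, 0.001, 1.696]
force: [-1.5, 0.4, 6.7]
grip_width: 0.671
grasp_force: 54.5
```

```bash
python3 -m crank '[[[0,0,0.015],[0,0,0],0.04],[[0,0,0.035],[0,0,0],0.04],[[0,0,0.05],[0,0,0],0.04],[[0.005,0.02,0.05],[0,0,0.7],0.04],[[0.012,0.04,0.03],[0,0,0.9],0.04],[[0.015,0.045,0.01],[0,0,0.9],0.04],[[0.015,0.045,0.0],[0,0,0.9],0.04],[[0.015,0.045,0.0],[0,0,0.9],0.04],[[0.012,0.037,0.0],[0,0,0.9],0.04],[[0.006,0.019,0.0],[0,0,0],0.04],[[0,0,0],[0,0,0],0.04],[[0,0,0],[0,0,0],0.04]]'
python3 - <<'E'
from h import *
C=cam("wrist");im=eyes.get_image("wrist");cv2.imwrite("pics/w4.png",im)
cv2.imwrite("pics/t4.png",eyes.get_image("top"))
o=env.get_obs();print(o["eef_pos"],np.degrees(o["eef_rot"]),o["grip_width"])
E
```

```text
time: 6.85
eef_pos: [0.5279, -0.0356, 0.1952]
eef_rot: [-3.141, 0.001, 1.783]
force: [-0.1, -1.2, -1.2]
grip_width: 0.671
grasp_force: 53.7
[ 0.52799824 -0.03552402  0.19522309] [-1.79998477e+02  2.73746472e-02  1.02146290e+02] 0.6689646730154293
```

View pics/w4.png

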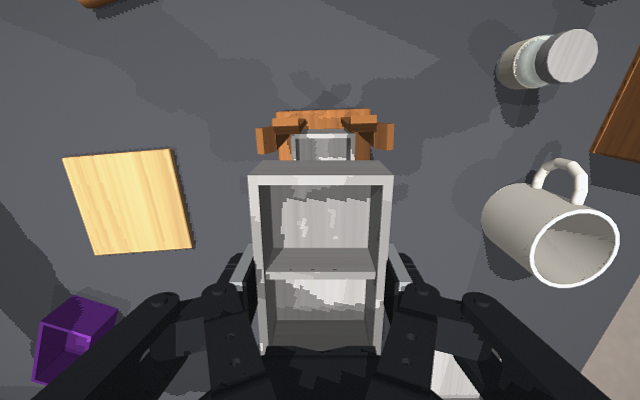

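The tray is held level and square. Its outer end edge is at row ~176 (cols 248–392), and the box's end rim shows at row ~134 (cols 291–354), slightly right of tray centre. I'll zoom in for the lateral offset.

Run:
```python
import cv2
im=cv2.imread("pics/w4.png")
cv2.imwrite("pics/c4.png",cv2.resize(im[105:205,235:405],None,fx=4.5,fy=4.5,interpolation=0))
```

```text
(no output)
```

View pics/c4.png

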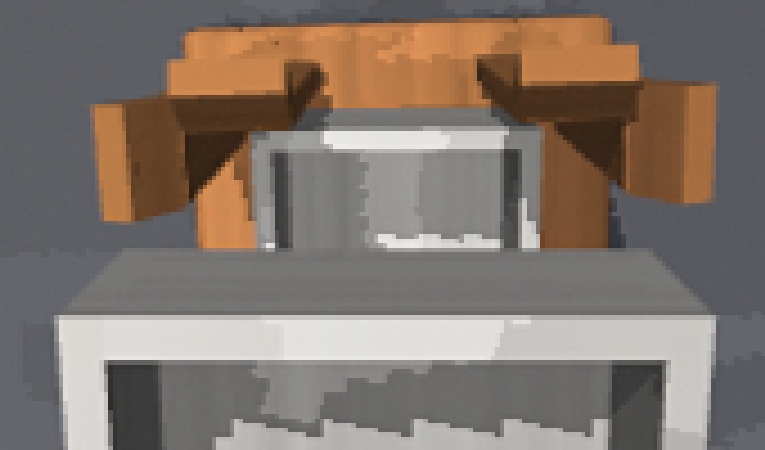

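The box rim corners are at (290.6,134.1) and (355.2,133.0). The tray rim corners are at (247.7,175.7) and (394.1,175.0), and the base plate corners at (276.1,112.3) and (370.1,108.8).

Run:
```python
from h import *
C=cam("wrist");o=env.get_obs();zt=o["eef_pos"][2]
def show(n,a,b,z,half):
    P=ray(C,[a,b],z)[:,:2]*1000; d=P[1]-P[0]; L=np.hypot(*d); d/=L; nrm=np.array([d[1],-d[0]])
    if nrm[1]>0:nrm=-nrm
    m=P.mean(0); print(n,"width",L.round(1),"edge ang",np.degrees(np.arctan2(d[1],d[0])).round(1),"mid",m.round(1),"centre",(m+nrm*half).round(1))
show("box",(290.6,134.1),(355.2,133.),.062,48)
show("tray rim",(247.7,175.7),(394.1,175.),zt-.0064+.032,48)
show("tray under",(261.7,160.6),(379.4,160.6),zt-.0064,48)
show("base",(276.1,112.3),(370.1,108.8),.012,69)
```

```text
box width 57.6 edge ang 13.1 mid [520.2  13.5] centre [531.1 -33.3]
tray rim width 57.3 edge ang 12.4 mid [518.1  12.7] centre [528.4 -34.2]
tray under width 57.9 edge ang 12.1 mid [518.1  12.5] centre [528.2 -34.4]
base width 96.9 edge ang 14.2 mid [516.9  31.5] centre [533.8 -35.4]
```

```bash
python3 -m crank '[[[0.0026,0.0012,-0.01],[0,0,0.7],0.04],[[0,0,-0.03],[0,0,0],0.04],[[0,0,-0.03],[0,0,0],0.04],[[0,0,-0.025],[0,0,0],0.04],[[0,0,-0.015],[0,0,0],0.04],[[0,0,-0.008],[0,0,0],0.04],[[0,0,0],[0,0,0],0.04],[[0,0,0],[0,0,0],0.04]]'
python3 - <<'E'
from h import *
a=eyes.get_image("wrist");b=eyes.get_image("scene");t=eyes.get_image("top")
p=np.hstack([cv2.resize(a[90:290,200:440],(480,400)),cv2.resize(b[150:260,260:348],(320,400))]);cv2.imwrite("pics/p5.png",p)
E
```

```text
time: 7.95
eef_pos: [0.5318, -0.0321, 0.0779]
eef_rot: [3.14, 0.0, 1.798]
force: [1.0, -0.7, -1.3]
grip_width: 0.671
grasp_force: 53.7
```

View pics/p5.png

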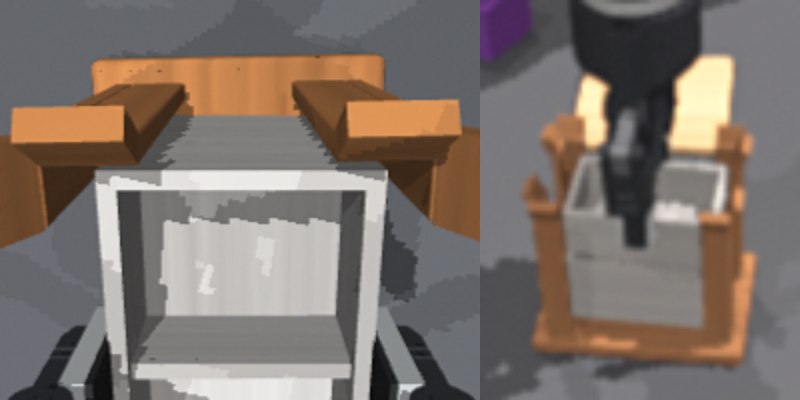

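Between the posts, the tray hovers just above the box, nearly flush. I'll recheck pose and edges before the last millimetres.

Run:
```python
from h import *
o=env.get_obs();print(o["eef_pos"],np.degrees(o["eef_rot"]))
a=eyes.get_image("wrist")
cv2.imwrite("pics/c6.png",cv2.resize(a[110:200,235:405],None,fx=4.5,fy=4.5,interpolation=0))
o=env.get_obs();print(o["eef_pos"])
```

```text
[ 0.5315578  -0.03205372  0.07783998] [1.79913588e+02 4.10924786e-03 1.03045306e+02]
[ 0.53146157 -0.03202733  0.07773457]
```

View pics/c6.png

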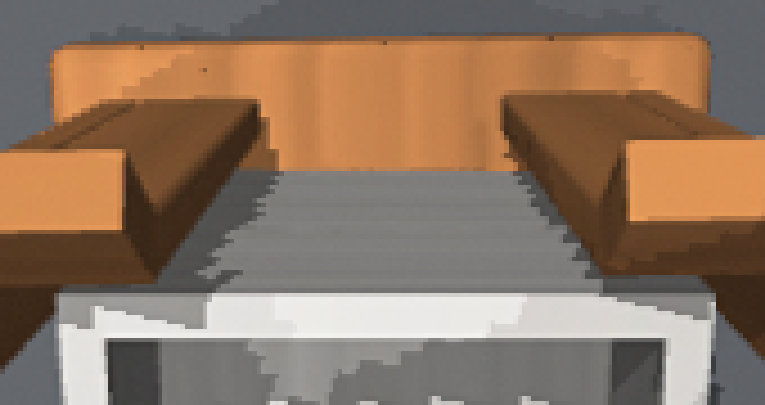

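Run:
```python
from h import *
C=cam("wrist");R=Ro.from_euler("z",-13,degrees=True).as_matrix()
for n,p,z in(("box foot",(321,147.8),.012),("tray rim",(321,175.1),.1033),("base L",(247,120.5),.012),("base R",(391.8,118.2),.012),("tray L",(247.8,175.1),.1033),("tray R",(394,175.1),.1033)):
    X=ray(C,[p],z)[0]*1000; print(n,X.round(1),(R@X).round(1))
```

```text
box foot [521.8  13.7  12. ] [ 511.5 -104.    12. ]
tray rim [520.8  16.1 103.3] [ 511.1 -101.5  103.3]
base L [469.9  20.2  12. ] [462.4 -86.   12. ]
base R [563.1  43.3  12. ] [558.4 -84.5  12. ]
tray L [492.9   9.7 103.3] [ 482.5 -101.5  103.3]
tray R [548.7  22.6 103.3] [ 539.7 -101.5  103.3]
```

The tray is ~2.5 mm too far along +y; I'll shift it (-0.8,-2.4) mm and lower slowly.

```bash
python3 -m crank '[[[-0.0008,-0.0024,0],[0,0,0],0.04],[[0,0,0],[0,0,0],0.04],[[0,0,-0.003],[0,0,0],0.04],[[0,0,-0.003],[0,0,0],0.04],[[0,0,-0.0015],[0,0,0],0.04],[[0,0,-0.001],[0,0,0],0.04],[[0,0,0],[0,0,0],0.04],[[0,0,0],[0,0,0],0.04]]'
```

```text
time: 9.15
eef_pos: [0.5302, -0.0345, 0.0686]
eef_rot: [3.141, 0.0, 1.798]
force: [-0.4, 0.7, -0.2]
grip_width: 0.669
grasp_force: 53.7
```

```bash
python3 -m crank '[[[0,0,-0.0008],[0,0,0],0.04],[[0,0,-0.0008],[0,0,0],0.04],[[0,0,0],[0,0,0],0.04],[[0,0,0],[0,0,0],0.04]]'
```

```text
time: 9.65
eef_pos: [0.5304, -0.0345, 0.0684]
eef_rot: [3.141, -0.001, 1.798]
force: [-4.9, 0.1, 10.0]
grip_width: 0.672
grasp_force: 55.0
```

Contact at 10 N and the expected height. Release and rise.

```bash
python3 -m crank '[[[0,0,0],[0,0,0],0.063],[[0,0,0],[0,0,0],0.07],[[0,0,0],[0,0,0],0.08],[[0,0,0],[0,0,0],0.08],[[0,0,0.01],[0,0,0],0.08],[[0,0,0.03],[0,0,0],0.08],[[0,0,0.05],[0,0,0],0.08],[[0,0,0.05],[0,0,0],0.08],[[0,0,0.05],[0,0,0],0.08],[[0,0,0.04],[0,0,0],0.08],[[0,0,0],[0,0,0],0.08],[[0,0,0],[0,0,0],0.08]]'
python3 - <<'E'
from h import *
C=cam("wrist");im=eyes.get_image("wrist")
s=px(C,(.531,-.033,.094));print(s);print(rect(C,masks(im)[0],s,.094))
t=eyes.get_image("scene")
x,y=map(int,s)
cv2.imwrite("pics/p7.png",np.hstack([cv2.resize(im[y-70:y+70,x-60:x+60],(400,467)),cv2.resize(t[160:265,260:350],(400,467))]))
E
```

```text
time: 11.15
eef_pos: [0.5299, -0.0346, 0.2968]
eef_rot: [-3.141, -0.0, 1.798]
force: [0.1, 0.3, -0.2]
grip_width: 0.938
grasp_force: 0.0
[321.18775899 169.95249192]
(array([530.3, -32.8]), array([57.4, 94.4]), -76.9, (295, 128, 52, 81))
```

View pics/p7.png

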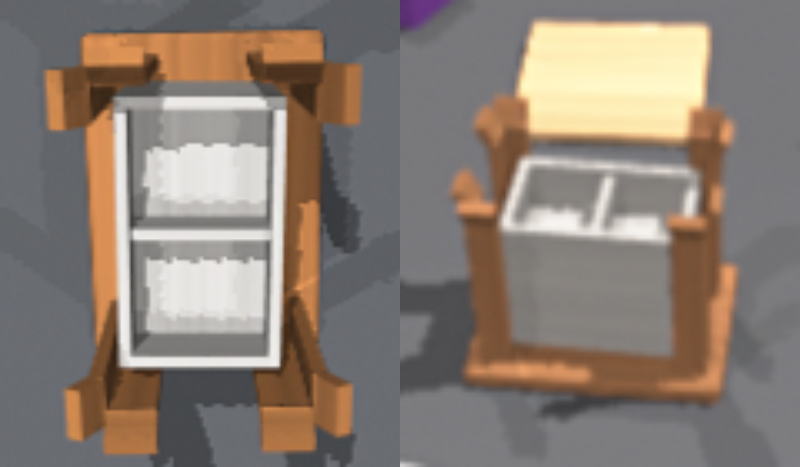

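The tray sits square on the box at (530.3,-32.8), within 1 mm of the box. Now the lid.

```bash
python3 -m crank '[[[0,0.03,0],[0,0,-5],0.06],[[0,0.04,0],[0,0,-6],0.06],[[-0.003,0.045,0],[0,0,-6],0.06],[[-0.003,0.045,-0.01],[0,0,-6],0.06],[[-0.003,0.045,-0.03],[0,0,-6],0.06],[[-0.003,0.045,-0.03],[0,0,-6],0.06],[[-0.003,0.03,-0.03],[0,0,-5],0.06],[[-0.002,0.009,0],[0,0,-3.3],0.06],[[0,0,0],[0,0,0],0.06],[[0,0,0],[0,0,0],0.06],[[0,0,0],[0,0,0],0.06]]'
python3 - <<'E'
from h import *
C=cam("wrist");im=eyes.get_image("wrist")
s=px(C,(.513,.254,.01));print(s);print(rect(C,masks(im)[1],s,.010));o=env.get_obs();print(o["eef_pos"],np.degrees(o["eef_rot"]))
E
```

```text
time: 12.62
eef_pos: [0.5137, 0.2536, 0.1974]
eef_rot: [3.141, -0.0, 1.042]
force: [0.2, 0.4, 0.0]
grip_width: 0.702
grasp_force: 0.0
[319.34618154 174.24848938]
(array([515.7, 255.7]), array([58., 95.]), 59.7, (294, 128, 54, 85))
[0.51365326 0.25370814 0.19740453] [ 1.79975749e+02 -3.21141697e-02  5.96811410e+01]
```

The lid measures 58x95 at (515.7,255.7), yaw 59.7°, which agrees with earlier. I'll correct by 2 mm, go down and grip the bar.

```bash
python3 -m crank '[[[0.002,0.002,-0.045],[0,0,0],0.045],[[0,0,-0.05],[0,0,0],0.045],[[0,0,-0.045],[0,0,0],0.045],[[0,0,-0.025],[0,0,0],0.045],[[0,0,-0.012],[0,0,0],0.045],[[0,0,-0.005],[0,0,0],0.045],[[0,0,0],[0,0,0],0.045],[[0,0,0],[0,0,0],0.03],[[0,0,0],[0,0,0],0.005],[[0,0,0],[0,0,0],0.005],[[0,0,0],[0,0,0],0.005],[[0,0,0],[0,0,0],0.005]]' 50
```

```text
time: 14.18
eef_pos: [0.5159, 0.2569, 0.0161]
eef_rot: [3.141, -0.002, 1.043]
force: [-1.6, -0.3, 5.2]
grip_width: 0.148
grasp_force: 52.1
```

Gripped on the bar. Lift and carry to above the stand.

```bash
python3 -m crank '[[[0,0,0.02],[0,0,0],0.005],[[0,0,0.05],[0,0,0],0.005],[[0,0,0.05],[0,0,0],0.005],[[0,-0.02,0.05],[0,0,5],0.005],[[0.002,-0.045,0.03],[0,0,7],0.005],[[0.003,-0.05,0.01],[0,0,7],0.005],[[0.003,-0.05,0],[0,0,7],0.005],[[0.003,-0.05,0],[0,0,7],0.005],[[0.002,-0.045,0],[0,0,6],0.005],[[0.001,-0.03,0],[0,0,4.3],0.005],[[0,0,0],[0,0,0],0.005],[[0,0,0],[0,0,0],0.005]]'
python3 - <<'E'
from h import *
o=env.get_obs();print(o["eef_pos"],np.degrees(o["eef_rot"]))
im=eyes.get_image("wrist");cv2.imwrite("pics/w8.png",im)
cv2.imwrite("pics/c8.png",cv2.resize(im[90:250,220:420],None,fx=3.7,fy=3.7,interpolation=0))
E
```

```text
time: 15.68
eef_pos: [0.529, -0.0327, 0.2253]
eef_rot: [3.141, -0.001, 1.798]
force: [-1.2, 0.9, -1.0]
grip_width: 0.15
grasp_force: 51.1
[ 0.52901824 -0.0326591   0.22533541] [ 1.79980537e+02 -4.93561268e-02  1.03040478e+02]
```

View pics/c8.png

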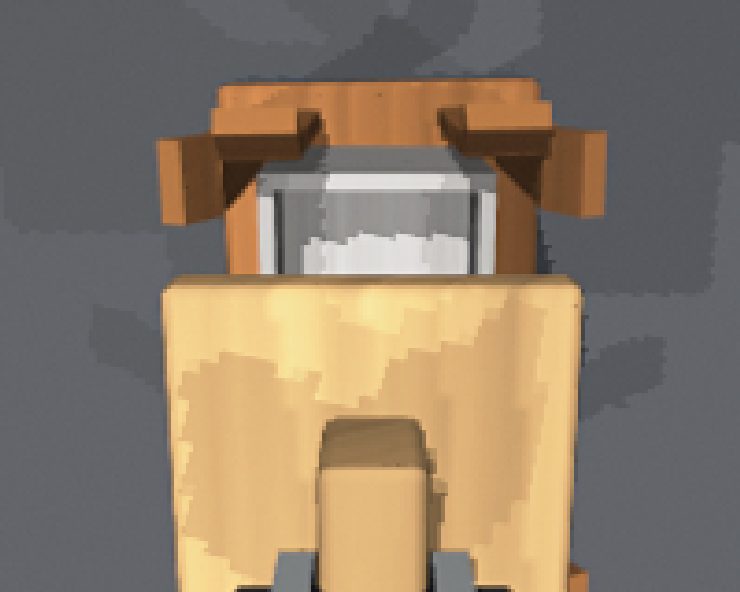

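The lid is held bar up, with its end edge at px (264,169)–(377,168). The tray rim edge below is at (290,138)–(354,137). By my count that was the 11th picture viewed, one over the limit of 10, so the rest will be numeric only.

Run:
```python
from h import *
C=cam("wrist");o=env.get_obs();zt=o["eef_pos"][2]
def show(n,a,b,z):
    P=ray(C,[a,b],z)[:,:2]*1000; d=P[1]-P[0]; L=np.hypot(*d); d/=L
    m=P.mean(0); print(n,L.round(1),np.degrees(np.arctan2(d[1],d[0])).round(1),m.round(1),(m+48*np.array([d[1],-d[0]])).round(1))
show("tray",(289.7,137.6),(354.3,137.),.094)
show("lid",(264.1,168.9),(377.3,168.4),zt-.016+.010)
im=cv2.imread("pics/w8.png");s=px(C,(.530,-.025,zt));print(rect(C,masks(im)[1],px(C,(.522,.0,zt-.006)),zt-.006)[:3])
```

```text
tray 57.4 13.6 [520.4  13.7] [531.7 -32.9]
lid 56.0 13.3 [519.4  11.9] [530.4 -34.8]
(array([529.1, -24.6]), array([ 60. , 110.1]), -76.7)
```

```bash
python3 -m crank '[[[0.001,0.0014,-0.01],[0,0,0],0.005],[[0,0,-0.03],[0,0,0],0.005],[[0,0,-0.03],[0,0,0],0.005],[[0,0,-0.02],[0,0,0],0.005],[[0,0,-0.012],[0,0,0],0.005],[[0,0,-0.005],[0,0,0],0.005],[[0,0,0],[0,0,0],0.005],[[0,0,0],[0,0,0],0.005]]'
python3 - <<'E'
from h import *
C=cam("wrist");o=env.get_obs();zt=o["eef_pos"][2];print(o["eef_pos"],np.degrees(o["eef_rot"])[2])
im=eyes.get_image("wrist");cv2.imwrite("pics/w9.png",im)
h=cv2.cvtColor(im,cv2.COLOR_BGR2HSV)
# column profiles: runs of hue/sat/val from base edge to lid top
for c in(300,320,340):
    print(c,[(r,*map(int,h[r,c])) for r in range(112,176,2)])
for r in (176,190): 
    row=h[r];m=(row[:,1]>60)&(row[:,0]>16)&(row[:,2]>110);print(r,np.where(np.diff(m.astype(int)))[0])
E
```

```text
time: 16.73
eef_pos: [0.5308, -0.0321, 0.1188]
eef_rot: [3.14, 0.0, 1.799]
force: [0.2, 0.2, -1.2]
grip_width: 0.148
grasp_force: 51.2
[ 0.53082836 -0.03205383  0.11877193] 103.04772016467948
300 [(112, 114, 14, 91), (114, 107, 19, 92), (116, 13, 147, 146), (118, 13, 153, 210), (120, 13, 155, 207), (122, 13, 154, 205), (124, 13, 155, 206), (126, 13, 156, 206), (128, 13, 154, 207), (130, 13, 154, 208), (132, 13, 155, 211), (134, 13, 155, 212), (136, 14, 157, 215), (138, 14, 156, 116), (140, 14, 105, 100), (142, 0, 0, 72), (144, 10, 6, 127), (146, 10, 6, 120), (148, 30, 4, 122), (150, 15, 9, 120), (152, 15, 4, 124), (154, 20, 6, 121), (156, 15, 4, 121), (158, 15, 6, 170), (160, 12, 7, 192), (162, 8, 5, 192), (164, 16, 90, 148), (166, 17, 121, 190), (168, 22, 97, 252), (170, 23, 88, 251), (172, 24, 88, 251), (174, 24, 87, 251)]
320 [(112, 105, 17, 89), (114, 107, 25, 93), (116, 13, 150, 153), (118, 13, 156, 194), (120, 13, 156, 190), (122, 13, 156, 191), (124, 13, 156, 191), (126, 13, 154, 191), (128, 13, 154, 191), (130, 13, 155, 189), (132, 13, 156, 193), (134, 13, 156, 193), (136, 13
[... 387 characters left out ...]
 [(112, 105, 17, 91), (114, 106, 35, 94), (116, 13, 156, 162), (118, 13, 155, 183), (120, 14, 156, 183), (122, 14, 157, 183), (124, 14, 155, 183), (126, 13, 155, 184), (128, 14, 155, 184), (130, 13, 153, 182), (132, 13, 155, 173), (134, 13, 153, 172), (136, 13, 152, 173), (138, 13, 155, 174), (140, 13, 145, 153), (142, 30, 4, 121), (144, 20, 6, 123), (146, 23, 8, 121), (148, 15, 4, 122), (150, 20, 6, 123), (152, 20, 6, 124), (154, 15, 8, 122), (156, 15, 4, 121), (158, 18, 8, 169), (160, 15, 8, 189), (162, 10, 8, 191), (164, 16, 88, 147), (166, 16, 118, 162), (168, 20, 106, 248), (170, 21, 104, 246), (172, 21, 104, 247), (174, 21, 104, 248)]
176 [123 263 375]
190 [127 128 129 264 355 356 374]
```

Run:
```python
from h import *
C=cam("wrist");zt=env.get_obs()["eef_pos"][2];R=Ro.from_euler("z",-13,degrees=True).as_matrix()
im=cv2.imread("pics/w9.png");S=cv2.cvtColor(im,cv2.COLOR_BGR2HSV)
L=[("tray end",(320,157.5),.094),("lid bot end",(320,163.3),zt-.016),("lid top end",(320,166.8),zt-.006),("lidL",(263.5,176),zt-.006),("lidR",(375.5,176),zt-.006)]
r=S[161];m=(r[:,1]<30)&(r[:,2]>150);i=np.where(m[230:410])[0]+230;print(i.min(),i.max())
L+=[("trayL",(i.min()-.5,161),.094),("trayR",(i.max()+.5,161),.094)]
for n,p,z in L: print(n,(R@ray(C,[p],z)[0]*1000).round(1)[:2])
```

```text
298 358
tray end [ 510.2 -103.3]
lid bot end [ 510.1 -104.8]
lid top end [ 510.1 -104.6]
lidL [ 482.  -109.3]
lidR [ 537.8 -109.3]
trayL [ 497.7 -105.3]
trayR [ 531.5 -105.3]
```

Laterally aligned; 1.4 mm short along the length. I'll shift and lower slowly.

```bash
python3 -m crank '[[[-0.0003,0.0013,-0.002],[0,0,0],0.005],[[0,0,-0.003],[0,0,0],0.005],[[0,0,-0.002],[0,0,0],0.005],[[0,0,-0.001],[0,0,0],0.005],[[0,0,-0.001],[0,0,0],0.005],[[0,0,0],[0,0,0],0.005],[[0,0,0],[0,0,0],0.005]]'
```

```text
time: 17.65
eef_pos: [0.5299, -0.0307, 0.1101]
eef_rot: [3.142, -0.001, 1.798]
force: [-3.8, 0.1, 7.5]
grip_width: 0.151
grasp_force: 52.2
```

Contact at 7.5 N and the expected height. Release and rise.

```bash
python3 -m crank '[[[0,0,0],[0,0,0],0.02],[[0,0,0],[0,0,0],0.035],[[0,0,0],[0,0,0],0.045],[[0,0,0],[0,0,0],0.045],[[0,0,0.01],[0,0,0],0.045],[[0,0,0.03],[0,0,0],0.045],[[0,0,0.05],[0,0,0],0.045],[[0,0,0.05],[0,0,0],0.045],[[0,0,0.05],[0,0,0],0.045],[[0,0,0],[0,0,0],0.045],[[0,0,0],[0,0,0],0.045]]'
python3 - <<'E'
from h import *
C=cam("wrist");im=eyes.get_image("wrist");H,S,V=cv2.split(cv2.cvtColor(im,cv2.COLOR_BGR2HSV))
w=np.uint8((H>15)&(H<30)&(S>60)&(S<135)&(V>110))*255
s=px(C,(.530,-.033,.104));print(rect(C,w,s,.104))
Ct=cam("top");t=eyes.get_image("top");H,S,V=cv2.split(cv2.cvtColor(t,cv2.COLOR_BGR2HSV))
w=np.uint8((H>15)&(H<30)&(S>60)&(S<135)&(V>110))*255
print(rect(Ct,w,px(Ct,(.530,-.025,.104)),.104)); print(env.get_obs()["force"])
E
```

```text
time: 19.02
eef_pos: [0.5297, -0.0308, 0.299]
eef_rot: [3.141, -0.0, 1.798]
force: [-0.2, 0.1, -0.8]
grip_width: 0.526
grasp_force: 0.0
(array([530.4, -32. ]), array([57.4, 95.2]), -76.9, (294, 131, 53, 83))
(array([ 316.7, -116.2]), array([109.9, 113.5]), 16.5, (334, 204, 39, 52))
[ 0.60927558  0.56684298 -0.49005926]
```

The lid measures 57x95 at (530.4,-32.0), yaw -76.9°. That is within 1 mm of the tray and flat at the right height. Handing in.

```bash
python3 -c "
from plant import env
print(env.job_done())"
```

```text
the job is handed in; nothing more can be done
None
```

The tray is on the bottom box and the lid is on the tray, bar up; both were set down under light contact and the last wrist measurement put the lid within 1 mm of the tray. I handed the job in at about 19 s, but viewed 11 pictures, one over the limit of 10.

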